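# Clamp a furniture foot in the feed-knob fixture

## Robot

A 6-joint arm with a two-finger parallel gripper is mounted at the origin on the work surface. World frame = base frame: x ahead of the robot, y to its left, z up, the work surface at z = 0. Lengths are in m, angles in degrees, forces in N, time in s.
With the tool pointing down it reaches from about 0.3 to 0.75 m from the base axis. Payload 8.5 kg.
Tool frame: the origin (TCP) lies at the very end of the fingers, on their centre line; the grasp point (between the pads) lies 19 mm behind it (env.hold_point_z is the distance from the TCP to the grasp point, in m); z points along the fingers, y is the line along which they close (so a half turn about z gives the same grasp; the last joint's range is limited). The gripper opens to 85 mm and grips with 20 to 120 N. Pads are 22 mm wide; open, the fingers measure 114 mm over their backs; the gripper's body (76 mm by 85 mm) begins 54 mm behind the grasp point. The pads swing forward as they close: fully open they stand 13 mm farther back than shut.
Start: joints at [-85.961, 21.807, 74.336, -0, 83.858, -12.336], TCP at [0.155, -0.528, 0.231] pointing down, gripper open.
Joint ranges: [-178.18, 178.18], [-50.72, 133.34], [12.68, 142.11], [-81.47, 261.47], [9.98, 163.14], [-165.26, 165.26]. Speed limits (degrees/s): [136.94, 136.94, 180, 180, 180, 180].

## Interface

Orientations are given as a 3x3 rotation matrix whose columns are the frame's x, y, z axes.
In Python, from rig import env, optics gives the robot as it stands.
- The arm moves only by the shell command python3 -m jog 'ROWS' [OPENING] [FORCE]. ROWS is JSON, a list of rows, each an object with "linear": the shift along the tool's x, y, z in units of 40 mm (1.0 is 40 mm), a list of three; "roll": the turn about the tool's z in units of 5 degrees (1.0 is 5 degrees). A call has 1 to 12 rows; each row shifts and turns the commanded pose from where the row before left it, along the tool's axes as they then stand; what a row does not reach is not made up. A row lasts 1/12 s, in which the tool goes at most 41.7 mm and 7.16 degrees, less where a joint would pass 70% of its speed; a pose out of reach is approached as far as the arm can. A call is refused whole if a number of a shift passes 1 or a number of a turn 1, either way. A call with a gripper value outside its range is refused whole. OPENING is the opening, from -1 (shut) to 1 (fully open), set as the call begins (- or left out, the last holds). The fingers move at their own pace and stop on an object; FORCE is the grip in N (left out, the last holds). Time passes only in rows, so rows that do not move let the fingers close. It gives the time, the measured TCP pose, the force, the opening and the grip force at its end, in the units of the state.
- env.observe(): the state, without advancing time (a new reading comes with each control period).
- optics.get_image(name): name is "side" or "top" or "wrist"; returns the picture (420x560x3 uint8, red, green, blue); there is no depth.
- optics.calibration(name): a dict with "fov_y" (degrees; the focal length in pixels is half the picture's height over the tangent of half this angle, whatever the lens; pixels are square), "cx", "cy" (the principal point, pixels), "D" ([k1, k2, p1, p2, k3] as OpenCV has them; the pictures are not rectified), "T" (4x4, takes a point from camera to world coordinates). Camera axes: x right, y down, z forward; pixel columns grow to the right and rows downward; lengths in m; the calibration is good to about 2 mm. A picture is of the moment at which its call begins: read the wrist's pose just before it. calibration takes no time and is no camera call; for the wrist camera it gives the pose at the moment of the call.
- env.close_job(): hands the job in; it is judged then, once.
The state is a dict: "time_s": time; "q": joint angles; "qvel": joint speeds; "joint_efforts": joint torques, N m; "position": TCP position; "tool_rot": TCP orientation; "ft_force": force on the tool from outside, world axes, zero at the start; "wrist_torque": the same for the moment, N m; "grip_width": finger opening in m; "gripper_force": force on a finger pad.
Only numpy, scipy, OpenCV 4.12 (cv2) and the standard library are available. Lean on these libraries where they do the work, as an engineer would, in place of code of your own. Each camera call takes 0.05 s, during which the arm holds its last target. There are 200 camera calls.

## Task

Stand the square wooden furniture foot, tenon up, on the bed of the clamping fixture between the jaw and the back stop, let go of it, then turn the black knob clockwise so that the carriage feeds forward and clamps the foot squarely against the back stop. The clamp must be snug but gentle, about 12 N on the foot and at no moment more than 25 N, because the wood bruises; then let go of the knob, and leave the other things on the bench where they are.

Things in the scene. Friction and masses are not known exactly. Their poses are not given: they have to be found in the camera images.
- fixture: Clamping fixture fixed to the bench: a dark steel bed 300 x 90 x 20 mm lying flat. Origin: centre of its underside; x is the feed direction (from carriage to back stop), z up. Two steel lips run along it, inner faces at y = +-29 mm, 6 mm high above the bed's top; the foot goes between them.
- bed_mid (a point): Centre of the bed's top, 20 mm above the fixture's origin, same axes. The back stop is an aluminium block 84 mm wide, 34 mm high above the bed; its face stands somewhere from x = 31 to 41 mm in this frame: it is set anew each time and not measured. It does not give under clamping loads.
- carriage: Aluminium carriage block 80 x 70 x 38 mm that slides on the bed along the fixture's x, driven by the knob riding on it; it stays where it is left. Origin: centre of its underside, 90 mm behind (-x) and 1 mm above the bed's middle before any feed; fixture's axes; travel 50 mm in +x.
- jaw (a point): Point on the carriage 55 mm ahead of its origin, 17 mm above its underside; before any feed 35 mm behind the bed's middle. The face of the black sprung jaw pad (60 mm wide, 26 mm high) stands 0 to 4 mm ahead of this point: set anew each time, not measured. The pad gives way 1 mm per 4 N (no preload, stroke 8 mm; the point does not move with it); that sets the clamping force.
- knob_grip (a point): Grip point of the black knob on the carriage, on its vertical axis, 10 mm behind the carriage's origin, 92 mm above the bench. The knob is an upright bar 42 mm long, 14 mm thick on a 44 mm disc; bar top 11 mm above this point, its foot 22 mm below, carriage top 33 mm below. The bar lies along this point's x axis, which turns with it.
- feed_knob (a joint): Angle of the knob relative to the carriage, 0 at the start (bar along the feed direction), growing clockwise seen from above, up to 5 rad. Each rad drives the carriage, and the knob with it, 10 mm in the fixture's +x. Steady friction torque about 0.3 N m either way; each 1 N of clamping force adds 0.01 N m.
- foot: Loose furniture foot of brown wood, 80 g: a square block 50 x 50 mm, 30 mm high, with a round tenon 20 mm in diameter standing 30 mm up from the middle of its top (overall height 60 mm). Origin: centre of its underside, z up; x and y square to the block's sides.
- turned_foot: Bystander near the fixture: a round turned wooden foot, 44 mm in diameter, 50 mm high, standing loose. Origin: centre of its underside. To be left alone.
- turned_foot2: Bystander: a second round turned foot like the other. To be left alone.
- glue: Bystander: yellow glue bottle, 56 mm in diameter, 150 mm high. To be left alone.
- tape_roll: Bystander: roll of tape lying flat, 90 mm across, 30 mm high. To be left alone.
- screw_jar: Bystander: glass jar 66 mm in diameter, 80 mm high. To be left alone.
- driver: Bystander: screwdriver lying flat at the back of the bench, about 200 mm long. To be left alone.
- spanner: Bystander: steel spanner lying flat at the robot's right, about 180 mm long. To be left alone.
Things that resemble listed ones, but are neither listed nor needed, are in the scene too. Leave any blue or green look-alike of the foot alone.

How it is judged (in metres and radians):
On the way, in this order (a step that is already met when the one before it is completed fails the run):
1. the foot stands on the bed between the lips, in front of the jaw, and is let go (z of foot in the frame of fixture between 0.017 and 0.023 m and y of foot in the frame of fixture between -0.01 and 0.01 m and x of foot in the frame of fixture between -0.02 and 0.03 m and angle between foot's own z axis and vertical below 0.08 rad and contact force between the fingers and foot below 0.3 N), for 0.2 s.
2. the jaw, fed by the knob, presses the foot against the stop (value of joint feed_knob above 0.8 rad and contact force between carriage and foot above 6 N), for 0.2 s.
At the end, for the whole second after the job is handed in: The foot stands tenon up on the bed between the lips (within 8 mm of the middle line, tilt and squareness within 0.08 rad), at rest, clamped between the jaw and the back stop with a force of 6 to 18 N that stays after the knob is released (contact force between carriage and foot between 6 and 18 N and z of foot in the frame of fixture between 0.017 and 0.023 m and y of foot in the frame of fixture between -0.008 and 0.008 m and angle between foot's own z axis and vertical below 0.08 rad and (angle between the x axis of foot and the x axis of fixture, either way round below 0.08 rad or angle between the y axis of foot and the x axis of fixture, either way round below 0.08 rad) and linear speed of foot below 0.01 m/s); the robot touches nothing.
It fails at once if the foot is bruised: the jaw presses it with more than 25 N (contact force between carriage and foot above 25 N).
It fails at once if a bystander is moved by more than 15 mm (distance of any of turned_foot, turned_foot2, glue, tape_roll, screw_jar, driver, spanner from where it was at the start of the episode above 0.015 m).
It also fails if it takes over 72 s, if anything falls off the work surface, if the arm or the gripper's body presses on something with over 40 N, if the wrist force passes 120 N, or if a joint passes its speed limit or range.

## Working session

There is one attempt and no reset: what is moved stays moved. The work goes in short steps, Python scripts to look and compute and a shell command to move; the robot and the scene stay as the last step left them, time stands still between calls to the robot, and variables do not carry over. Pictures are saved under pics/ and viewed, at most 10 in all, crops included, and the job is handed in when it is done.

```bash
mkdir -p pics; ls; cat > h.py <<'E'
import numpy as np, cv2
from rig import env, optics
def cal(n):
    c=optics.calibration(n); f=210/np.tan(np.radians(c["fov_y"])/2)
    return np.array([[f,0,c["cx"]],[0,f,c["cy"]],[0,0,1]]),np.array(c["D"],float),np.array(c["T"])
def ray(n,uv,c=None):
    K,D,T=c or cal(n)
    p=cv2.undistortPointsIter(np.array(uv,float).reshape(-1,1,2),K,D,None,None,(3,50,1e-9)).reshape(-1,2)
    d=np.c_[p,np.ones(len(p))]@T[:3,:3].T
    return T[:3,3],d
def onz(n,uv,z,c=None):
    o,d=ray(n,uv,c); return o+d*((z-o[2])/d[:,2])[:,None]
def proj(n,P,c=None):
    K,D,T=c or cal(n); Ti=np.linalg.inv(T)
    return cv2.projectPoints(np.array(P,float).reshape(-1,3),cv2.Rodrigues(Ti[:3,:3])[0],Ti[:3,3],K,D)[0].reshape(-1,2)
def snap(n,f):
    c=cal(n); im=optics.get_image(n)[:,:,::-1].copy(); cv2.imwrite("pics/"+f,im); return im,c
E
python3 - <<'E'
from h import *
s=env.observe(); print(s["time_s"],s["position"],s["tool_rot"],s["grip_width"],env.hold_point_z)
a,_=snap("top","top0.png"); b,_=snap("side","side0.png"); c,_=snap("wrist","w0.png")
for n in("top","side"): print(n,cal(n)[2].round(3).tolist())
E
```

```text
pics
0.0 [ 0.15501873 -0.52737409  0.23068268] [[ 9.59441749e-01  2.81906922e-01 -1.30485906e-04]
 [ 2.81906782e-01 -9.59440558e-01  1.54306755e-03]
 [ 3.09807954e-04 -1.51726829e-03 -9.99998801e-01]] 0.08521495411494738 0.0187
top [[0.028, -0.969, 0.244, 0.351], [-1.0, -0.026, 0.011, 0.017], [-0.004, -0.244, -0.97, 1.097], [0.0, 0.0, 0.0, 1.0]]
side [[-0.99, -0.079, 0.12, 0.39], [-0.142, 0.65, -0.747, 1.145], [-0.018, -0.756, -0.654, 1.065], [0.0, 0.0, 0.0, 1.0]]
```

View pics/top0.png

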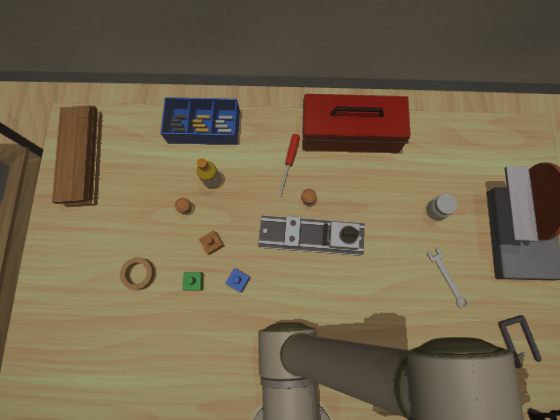

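View pics/side0.png

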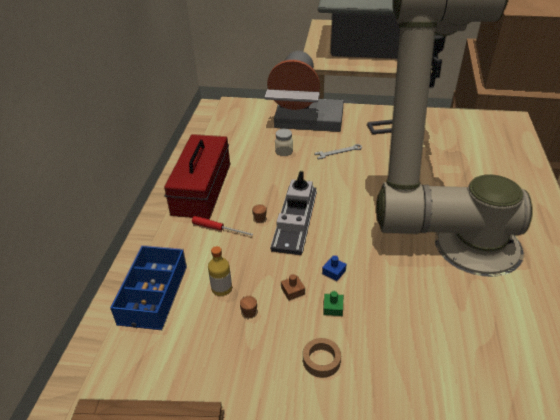

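Candidates in the top view are the brown square block (211,242), green (193,281), blue (237,280), and the round turned feet (183,205) and (309,197). I choose the brown square one at (211,242). The carriage and knob are at (347,235), the back stop is at (292,231), and feed runs toward image left. Next is a close crop of the block, plus rough positions.

```bash
python3 - <<'E'
from h import *
im=cv2.imread("pics/top0.png")
cv2.imwrite("pics/crop0.png",cv2.resize(im[185:295,165:375],None,fx=3.8,fy=3.8,interpolation=cv2.INTER_CUBIC))
print("tenon top",onz("top",[[209,241]],.06), "bed corners",onz("top",[[261,217],[365,222],[363,254],[259,249]],.02), "knob",onz("top",[[348,234]],.103))
E
```

```text
tenon top [[0.50744934 0.23971167 0.06      ]] bed corners [[ 0.58781659  0.10257419  0.02      ]
 [ 0.58112597 -0.19881491  0.02      ]
 [ 0.4883355  -0.19112911  0.02      ]
 [ 0.49453892  0.10413319  0.02      ]] knob [[ 0.52969064 -0.13645903  0.103     ]]
```

View pics/crop0.png

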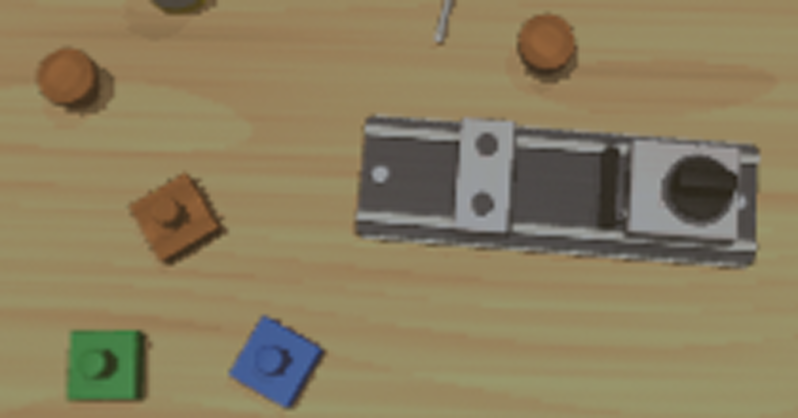

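The crop shows the brown square block with its tenon (about crop (175,212)), rotated roughly 30°. The stop is at crop (487,175) and the jaw pad at (608,188). Next I get the wrist camera geometry.

```bash
python3 - <<'E'
from h import *
s=env.observe(); R=np.array(s["tool_rot"]); p=np.array(s["position"])
K,D,T=cal("wrist"); print(K[0,0],D,"cam in tool",R.T@(T[:3,3]-p),"\n",(R.T@T[:3,:3]).round(3))
print(onz("wrist",[[280,210],[0,0],[559,0],[559,419],[0,419]],0.02)-p)
t=np.array([.46,-.04,.30]); print("shift units",R.T@(t-p)/.04)
t2=np.array([.46,.23,.25]); print("then",R.T@(t2-t)/.04)
E
```

```text
299.1057882458476 [-0.03208468  0.          0.          0.          0.        ] cam in tool [ 8.30184260e-02 -2.81495225e-05 -1.41052797e-01] 
 [[-0.001 -0.946 -0.324]
 [ 1.    -0.001 -0.   ]
 [ 0.    -0.324  0.946]]
[[-0.03772507 -0.0097303  -0.21085435]
 [ 0.10302772  0.33633386 -0.21085435]
 [ 0.26656652 -0.22413176 -0.21085435]
 [-0.27155712 -0.58498304 -0.21085435]
 [-0.5477458   0.35262311 -0.21085435]]
shift units [10.75089966 -9.54518044 -1.71554489]
then [ 1.90258965 -6.47485886  1.25751951]
```

```bash
python3 -m jog '[{"linear":[0.7,-0.62,-0.15],"roll":0},{"linear":[0.7,-0.62,-0.15],"roll":0},{"linear":[0.7,-0.62,-0.15],"roll":0},{"linear":[0.7,-0.62,-0.15],"roll":0},{"linear":[0.7,-0.62,-0.15],"roll":0},{"linear":[0.7,-0.62,-0.15],"roll":0},{"linear":[0.7,-0.62,-0.15],"roll":0},{"linear":[0.7,-0.62,-0.15],"roll":0},{"linear":[0.7,-0.62,-0.15],"roll":0},{"linear":[0.7,-0.62,-0.15],"roll":0},{"linear":[0.7,-0.62,-0.15],"roll":0},{"linear":[0.7,-0.62,-0.15],"roll":0}]' 1
python3 -m jog '[{"linear":[0.7,-0.62,0],"roll":0},{"linear":[0.7,-0.62,0],"roll":0},{"linear":[0.7,-0.62,0],"roll":0},{"linear":[0,0,0],"roll":-1},{"linear":[0,0,0],"roll":-1},{"linear":[0,0,0],"roll":-1},{"linear":[0,0,0],"roll":-1},{"linear":[0,0,0],"roll":-1},{"linear":[0,0,0],"roll":-1},{"linear":[0,0,0],"roll":-1},{"linear":[0,0,0],"roll":-1},{"linear":[0,0,0],"roll":-1}]'
python3 -m jog '[{"linear":[0,0,0],"roll":-1},{"linear":[0,0,0],"roll":-1},{"linear":[0,0,0],"roll":-1},{"linear":[0,0,0],"roll":-1},{"linear":[0,0,0],"roll":-1},{"linear":[0,0,0],"roll":-0.5},{"linear":[0,0,0],"roll":0},{"linear":[0,0,0],"roll":0}]'
python3 - <<'E'
from h import *
im,c=snap("wrist","w1.png"); np.save("w1.npy",np.array([c[2]]))
print(env.observe()["position"])
E
```

```text
time_s: 1.15
position: [0.394, -0.1456, 0.3036]
tool_rot: [[0.959, 0.282, 0.0], [0.282, -0.959, -0.0], [0.0, 0.0, -1.0]]
ft_force: [1.2, -1.1, -0.4]
grip_width: 0.0857
gripper_force: 0.0
time_s: 2.15
position: [0.453, -0.0523, 0.3031]
tool_rot: [[0.475, 0.88, -0.0], [0.88, -0.475, 0.0], [-0.0, -0.001, -1.0]]
ft_force: [-0.1, -0.1, 0.3]
grip_width: 0.0857
gripper_force: 0.0
time_s: 2.82
position: [0.4531, -0.0523, 0.3032]
tool_rot: [[0.021, 1.0, -0.0], [1.0, -0.021, 0.0], [0.0, -0.0, -1.0]]
ft_force: [-0.4, 0.5, 0.2]
grip_width: 0.0854
gripper_force: 0.0
[ 0.45306628 -0.05232592  0.30321944]
```

View pics/w1.png

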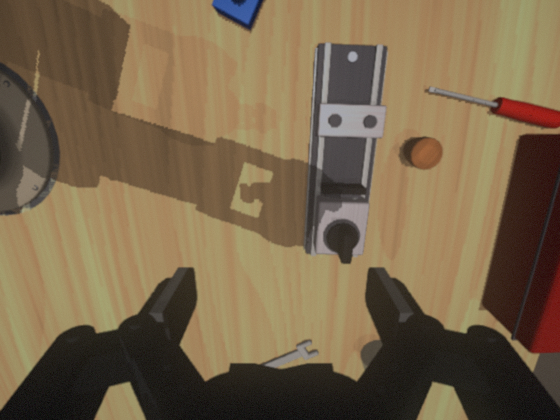

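The wrist view shows the fixture: stop top (319–384, 104–137), jaw pad at row ~190, knob (342,238), and a turned foot at (425,152). I move closer to measure it.

```bash
python3 -m jog '[{"linear":[-0.3,0.53,0.6],"roll":0},{"linear":[-0.3,0.53,0.6],"roll":0},{"linear":[-0.3,0.53,0.6],"roll":0},{"linear":[-0.3,0.53,0.6],"roll":0},{"linear":[0,0,0.4],"roll":0},{"linear":[0,0,0],"roll":0},{"linear":[0,0,0],"roll":0},{"linear":[0,0,0],"roll":0}]'
python3 - <<'E'
from h import *
im,c=snap("wrist","w2.png"); np.save("w2.npy",c[2])
cv2.imwrite("pics/w2c.png",cv2.resize(im[0:330,180:400],None,fx=1.8,fy=1.8,interpolation=cv2.INTER_CUBIC))
E
```

```text
time_s: 3.53
position: [0.5371, -0.1019, 0.1927]
tool_rot: [[0.02, 1.0, 0.002], [1.0, -0.02, -0.001], [-0.001, 0.002, -1.0]]
ft_force: [-0.6, 0.1, -0.8]
grip_width: 0.0853
gripper_force: 0.0
```

View pics/w2c.png

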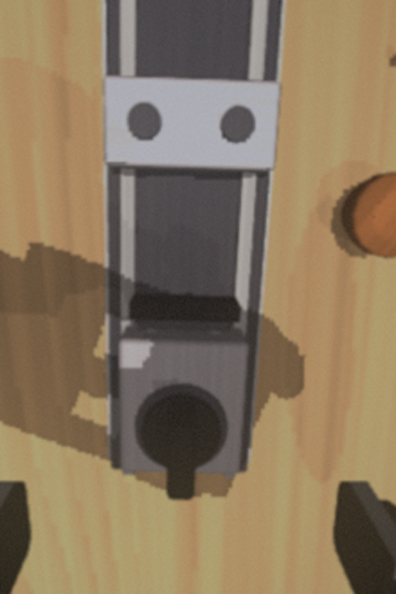

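```bash
cat > fx.py <<'E'
from h import *
K,D,_=cal("wrist"); c=(K,D,np.load("w2.npy"))
def P(pts,z): return onz("wrist",np.array(pts)/1.8+[180,0],z,c)[:,:2].round(4)
if __name__=="__main__":
    print("stop top",P([[106,78],[279,84],[105,163],[275,168]],.054).tolist())
    print("lip inner L/R",P([[135,178],[133,285],[242,178],[236,285]],.026).tolist())
    print("lip inner far",P([[135,10],[252,10]],.026).tolist())
    print("pad top front",P([[133,296],[240,298]],.051).tolist(),"pad top back",P([[131,318],[238,320]],.051).tolist())
    print("carr top",P([[120,335],[247,340],[119,470],[243,472]],.059).tolist())
    print("disc",P([[135,425],[228,425]],.075).tolist())
E
python3 fx.py
```

```text
stop top [[0.5046, 0.0331], [0.5852, 0.0289], [0.5018, -0.0042], [0.5845, -0.0082]]
lip inner L/R [[0.5138, -0.0107], [0.5099, -0.0684], [0.5714, -0.0119], [0.5688, -0.0696]]
lip inner far [[0.5174, 0.0685], [0.5755, 0.0673]]
pad top front [[0.5119, -0.0702], [0.5685, -0.0724]] pad top back [[0.5103, -0.082], [0.5676, -0.0843]]
carr top [[0.5048, -0.0892], [0.5716, -0.0933], [0.4996, -0.1689], [0.5708, -0.1718]]
disc [[0.5118, -0.1338], [0.5606, -0.1349]]
```

```bash
python3 -m jog '[{"linear":[0.85,-0.1,-0.05],"roll":0},{"linear":[0.85,-0.1,-0.05],"roll":0},{"linear":[0.85,-0.1,-0.05],"roll":0},{"linear":[0.85,-0.1,-0.05],"roll":0},{"linear":[0.85,-0.1,-0.05],"roll":0},{"linear":[0.85,-0.1,-0.05],"roll":0},{"linear":[0.85,-0.1,-0.05],"roll":0},{"linear":[0.85,-0.1,-0.05],"roll":0},{"linear":[0,0,0],"roll":0},{"linear":[0,0,0],"roll":0},{"linear":[0,0,0],"roll":0}]'
python3 - <<'E'
from h import *
im,c=snap("wrist","w3.png"); np.save("w3.npy",c[2])
g=proj("wrist",[[.507,.24,.06]],c)[0]; print(g)
hsv=cv2.cvtColor(im,cv2.COLOR_BGR2HSV); u,v=g.astype(int); print("hsv",hsv[v+12,u],hsv[v-12,u],hsv[v,u+15],hsv[v,u])
x0,y0=max(u-110,0),max(v-90,0)
print(x0,y0); cv2.imwrite("pics/w3c.png",cv2.resize(im[y0:y0+180,x0:x0+240],None,fx=3.3,fy=3.3,interpolation=cv2.INTER_CUBIC))
E
```

```text
time_s: 4.5
position: [0.5103, 0.1703, 0.2083]
tool_rot: [[0.019, 1.0, 0.002], [1.0, -0.019, -0.0], [-0.0, 0.002, -1.0]]
ft_force: [0.1, -0.1, 0.2]
grip_width: 0.0855
gripper_force: 0.0
[275.94871123 122.34651377]
hsv [ 12 150 131] [ 13 159 156] [ 12 155 148] [ 12 155 148]
165 32
```

View pics/w3c.png

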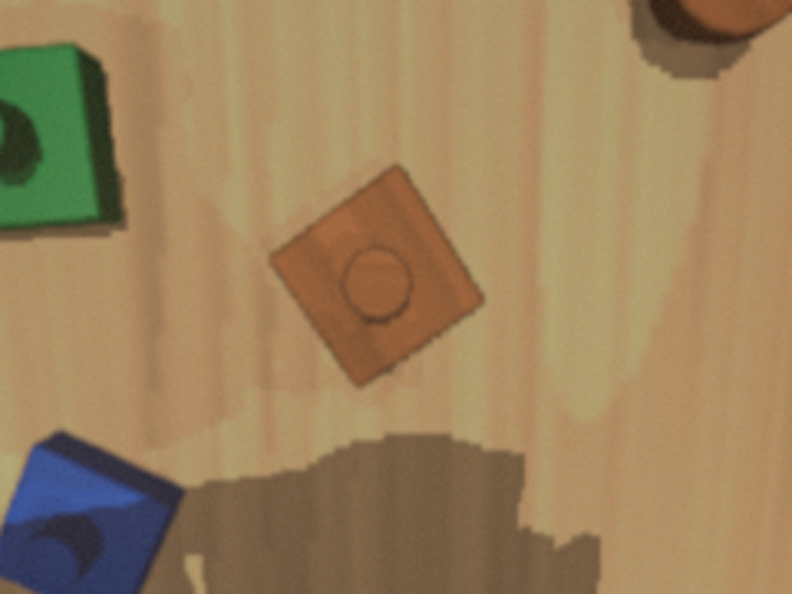

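The brown foot's top corners are at crop (398,164), (484,298), (361,386) and (270,258), with the tenon top at (377,281).

```bash
python3 - <<'E'
from h import *
K,D,_=cal("wrist"); c=(K,D,np.load("w3.npy"))
q=lambda p,z: onz("wrist",np.array(p)/3.3+[165,32],z,c)[:,:2]
C=q([[398,164],[484,298],[361,386],[270,258]],.03); print(C.round(4).tolist(),C.mean(0))
e=np.roll(C,-1,0)-C; print(np.linalg.norm(e,axis=1),np.degrees(np.arctan2(e[:,1],e[:,0]))%90)
print("tenon",q([[377,281]],.06))
E
```

```text
[[0.5171, 0.2774], [0.5433, 0.2379], [0.5042, 0.2115], [0.4772, 0.2512]] [0.51044456 0.2444851 ]
[0.04735949 0.04721278 0.04805362 0.04768186] [33.60973805 34.07771155 34.16974498 33.24177389]
tenon [[0.51017415 0.24459502]]
```

```bash
python3 -m jog '[{"linear":[0.9,-0.02,0],"roll":0},{"linear":[0.95,-0.02,0],"roll":0},{"linear":[0,0,0],"roll":1},{"linear":[0,0,0],"roll":1},{"linear":[0,0,0],"roll":1},{"linear":[0,0,0],"roll":1},{"linear":[0,0,0],"roll":1},{"linear":[0,0,0],"roll":1},{"linear":[0,0,0],"roll":1},{"linear":[0,0,0],"roll":1},{"linear":[0,0,0],"roll":1},{"linear":[0,0,0],"roll":1}]'
python3 -m jog '[{"linear":[0,0,0],"roll":1},{"linear":[0,0,0.8],"roll":0},{"linear":[0,0,0.8],"roll":0},{"linear":[0,0,0.7],"roll":0},{"linear":[0,0,0],"roll":0},{"linear":[0,0,0],"roll":0},{"linear":[0,0,0],"roll":0}]'
python3 - <<'E'
from h import *
im,c=snap("wrist","w4.png")
m=cv2.inRange(cv2.cvtColor(im,cv2.COLOR_BGR2HSV),(5,130,60),(16,255,255))
print(proj("wrist",[[.5103,.2445,.06],[.5103,.2445,.03]],c))
cv2.imwrite("pics/w4c.png",im)
E
```

```text
time_s: 5.55
position: [0.5107, 0.2431, 0.2076]
tool_rot: [[0.783, 0.622, 0.0], [0.622, -0.783, -0.0], [0.0, 0.0, -1.0]]
ft_force: [0.4, -0.3, -1.1]
grip_width: 0.0856
gripper_force: 0.0
time_s: 6.13
position: [0.5114, 0.2441, 0.1172]
tool_rot: [[0.831, 0.556, 0.003], [0.556, -0.831, 0.001], [0.003, 0.001, -1.0]]
ft_force: [0.9, -1.0, 0.8]
grip_width: 0.0851
gripper_force: 0.0
[[279.74137001 229.95012427]
 [279.83043456 215.62475184]]
```

View pics/w4.png

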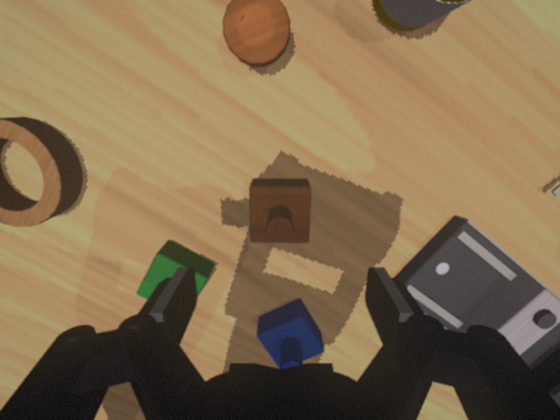

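The foot is centred between the fingers at (280,211), and green and blue are clear of the finger paths. I descend and grip the tenon.

```bash
python3 -m jog '[{"linear":[0.02,0,0.5],"roll":0},{"linear":[0,0,0.5],"roll":0},{"linear":[0,0,0.5],"roll":0},{"linear":[0,0,0.35],"roll":0},{"linear":[0,0,0.2],"roll":0},{"linear":[0,0,0],"roll":0},{"linear":[0,0,0],"roll":0}]'
python3 -m jog '[{"linear":[0,0,0],"roll":0},{"linear":[0,0,0],"roll":0},{"linear":[0,0,0],"roll":0},{"linear":[0,0,0],"roll":0},{"linear":[0,0,0],"roll":0},{"linear":[0,0,0],"roll":0},{"linear":[0,0,0],"roll":0},{"linear":[0,0,0],"roll":0},{"linear":[0,0,0],"roll":0},{"linear":[0,0,0],"roll":0},{"linear":[0,0,0],"roll":0},{"linear":[0,0,0],"roll":0}]' -1 30
```

```text
time_s: 6.77
position: [0.5116, 0.2452, 0.0345]
tool_rot: [[0.83, 0.557, 0.002], [0.557, -0.83, 0.0], [0.002, 0.001, -1.0]]
ft_force: [0.2, -0.6, 0.7]
grip_width: 0.0852
gripper_force: 0.0
time_s: 7.77
position: [0.511, 0.245, 0.0336]
tool_rot: [[0.83, 0.557, 0.0], [0.557, -0.83, 0.0], [0.0, 0.0, -1.0]]
ft_force: [-0.4, -1.4, 4.8]
grip_width: 0.0187
gripper_force: 29.4
```

```bash
python3 -m jog '[{"linear":[0,0,-0.3],"roll":0},{"linear":[0,0,-0.6],"roll":0},{"linear":[0,0,-0.7],"roll":0},{"linear":[0,0,-0.7],"roll":0},{"linear":[0,0,0],"roll":-1},{"linear":[0,0,0],"roll":-1},{"linear":[0,0,0],"roll":-1},{"linear":[0,0,0],"roll":-1},{"linear":[0,0,0],"roll":-1},{"linear":[0,0,0],"roll":-1},{"linear":[0,0,0],"roll":-1},{"linear":[0,0,0],"roll":-1}]'
python3 -m jog '[{"linear":[0,0,0],"roll":-1},{"linear":[0,0,0],"roll":-1},{"linear":[0,0,0],"roll":-0.7},{"linear":[0,0,0],"roll":0},{"linear":[0,0,0],"roll":0}]'
python3 - <<'E'
from h import *
im,c=snap("wrist","w5.png")
s=env.observe(); p=np.array(s["position"]); R=np.array(s["tool_rot"])
print("shift",R.T@(np.array([.541,-.0388,p[2]])-p)/.04, np.degrees(np.arctan2(R[1,0],R[0,0])))
B=[p+R@[x,y,-.001+.0046] for x in(-.025,.025) for y in(-.025,.025)]
print(proj("wrist",B,c))
cv2.imwrite("pics/w5c.png",cv2.resize(im[120:360,160:400],None,fx=2.4,fy=2.4))
E
```

```text
time_s: 8.77
position: [0.5105, 0.245, 0.1247]
tool_rot: [[0.274, 0.962, -0.001], [0.962, -0.274, -0.0], [-0.0, -0.001, -1.0]]
ft_force: [0.2, -0.6, -0.9]
grip_width: 0.0187
gripper_force: 29.6
time_s: 9.18
position: [0.5106, 0.245, 0.1249]
tool_rot: [[0.048, 0.999, -0.001], [0.999, -0.048, -0.0], [-0.0, -0.001, -1.0]]
ft_force: [0.5, 0.1, -0.8]
grip_width: 0.0188
gripper_force: 29.6
shift [-7.05167993e+00  1.09660537e+00  5.00893907e-05] 87.25937383949075
[[238.22061297 305.33242159]
 [324.94078692 305.30181921]
 [233.54363796 224.83138612]
 [329.56908561 224.76172304]]
```

View pics/w5c.png

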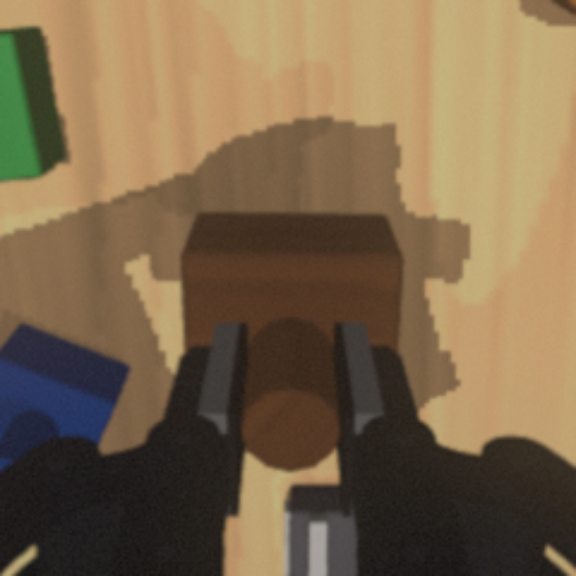

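The held foot sits square and centred: its top edge runs from (236,225) to (327,226), against a prediction of 233.5 to 329.6. I carry it to the fixture.

```bash
python3 -m jog '[{"linear":[-0.7,0.11,0],"roll":0},{"linear":[-0.7,0.11,0],"roll":0},{"linear":[-0.7,0.11,0],"roll":0},{"linear":[-0.7,0.11,0],"roll":0},{"linear":[-0.7,0.11,0],"roll":0},{"linear":[-0.7,0.11,0],"roll":0},{"linear":[-0.7,0.11,0],"roll":0},{"linear":[-0.7,0.11,0],"roll":0},{"linear":[-0.7,0.11,0],"roll":0},{"linear":[-0.75,0.11,0],"roll":0},{"linear":[0,0,0.4],"roll":0},{"linear":[0,0,0]}]'
python3 -m jog '[{"linear":[0,0,0],"roll":0},{"linear":[0,0,0],"roll":0}]'
python3 - <<'E'
from h import *
p=np.array(env.observe()["position"])
im,c=snap("wrist","w6.png"); snap("top","top6.png"); snap("side","side6.png")
t=cv2.imread("pics/top6.png")[190:290,240:390]; s=cv2.imread("pics/side6.png")[160:260,250:340]
a=cv2.resize(im[60:300,170:390],(440,480)); b=cv2.resize(s,(350,390))
o=np.zeros((480,800,3),np.uint8); o[:,:440]=a; o[:390,445:795]=b; cv2.imwrite("pics/v6.png",o)
R=np.array(env.observe()["tool_rot"]); print(p)
E
```

```text
time_s: 9.4
position: [0.5108, 0.245, 0.1252]
tool_rot: [[0.047, 0.999, -0.0], [0.999, -0.047, -0.0], [-0.0, -0.0, -1.0]]
ft_force: [-0.8, -0.5, -1.7]
grip_width: 0.0192
gripper_force: 29.6
[0.51079155 0.2450392  0.12522057]invalid input
```

View pics/v6.png

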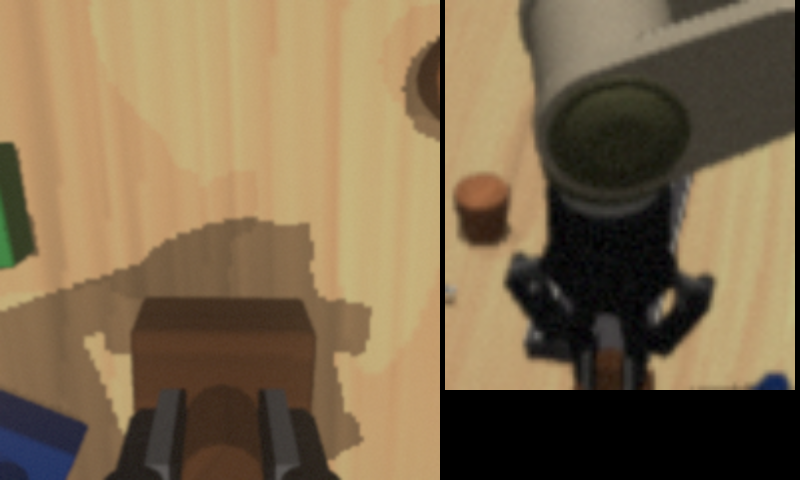

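The first call was refused because its last row had no roll, so the arm has not moved. Repeating the move.

```bash
python3 -m jog '[{"linear":[-0.7,0.11,0],"roll":0},{"linear":[-0.7,0.11,0],"roll":0},{"linear":[-0.7,0.11,0],"roll":0},{"linear":[-0.7,0.11,0],"roll":0},{"linear":[-0.7,0.11,0],"roll":0},{"linear":[-0.7,0.11,0],"roll":0},{"linear":[-0.7,0.11,0],"roll":0},{"linear":[-0.7,0.11,0],"roll":0},{"linear":[-0.7,0.11,0],"roll":0},{"linear":[-0.75,0.11,0],"roll":0},{"linear":[0,0,0.4],"roll":0},{"linear":[0,0,0],"roll":0}]'
python3 -m jog '[{"linear":[0,0,0],"roll":0},{"linear":[0,0,0],"roll":0},{"linear":[0,0,0],"roll":0}]'
python3 - <<'E'
from h import *
s=env.observe(); p=np.array(s["position"]); im,c=snap("wrist","w6.png"); np.save("w6.npy",c[2])
R=np.array(s["tool_rot"]); print(p)
f=np.array([.0454,.9990]);n=np.array([.9990,-.0454])
cv2.imwrite("pics/v6b.png",cv2.resize(im[40:310,150:410],None,fx=2.2,fy=2.2,interpolation=cv2.INTER_CUBIC))
E
```

```text
time_s: 10.55
position: [0.541, -0.0399, 0.1074]
tool_rot: [[0.049, 0.999, -0.003], [0.999, -0.049, 0.001], [0.001, -0.003, -1.0]]
ft_force: [-0.8, 0.5, -1.4]
grip_width: 0.0187
gripper_force: 29.6
time_s: 10.8
position: [0.5421, -0.0379, 0.11]
tool_rot: [[0.045, 0.999, 0.001], [0.999, -0.045, -0.0], [-0.0, 0.001, -1.0]]
ft_force: [-0.9, -0.6, -1.2]
grip_width: 0.019
gripper_force: 29.6
[ 0.54206538 -0.03788446  0.1099895 ]
```

View pics/v6b.png

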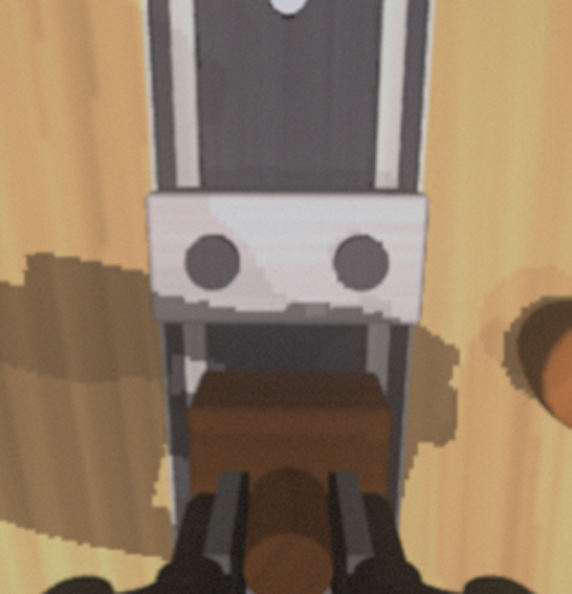

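```bash
python3 - <<'E'
from h import *
K,D,_=cal("wrist"); c=(K,D,np.load("w6.npy"))
p=np.array([.54206,-.03788]); R=np.array([[.0454,.999],[.999,-.0454]])
def P(pts,z): return (((onz("wrist",np.array(pts)/2.2+[150,40],z,c)[:,:2]-p)@R)*1000).round(1).tolist()
print("stop",P([[148,196],[428,196],[155,320],[418,323]],.054))
print("lip in far",P([[193,30],[384,30],[199,170],[377,170]],.026),"near",P([[205,350],[368,350]],.026))
print("block top",P([[192,408],[389,408]],.110-.0336+.03))
print("bed",P([[146,30],[434,30]],.02))
E
```

```text
stop [[69.8, -41.0], [69.8, 40.5], [32.7, -41.3], [31.7, 39.9]]
lip in far [[118.0, -29.6], [117.9, 29.5], [76.2, -29.5], [76.2, 29.0]] near [[14.4, -29.9], [14.4, 28.3]]
block top [[24.6, -23.0], [24.6, 23.6]]
bed [[119.0, -45.4], [118.9, 46.2]]
```

Aligned within 1 mm, with about 7 mm clear ahead. Lowering now.

```bash
python3 -m jog '[{"linear":[0,0,0.3],"roll":0},{"linear":[0,0,0.35],"roll":0},{"linear":[0,0,0.35],"roll":0},{"linear":[0,0,0.2],"roll":0},{"linear":[0,0,0.1],"roll":0},{"linear":[0,0,0.05],"roll":0},{"linear":[0,0,0.0],"roll":0},{"linear":[0,0,0],"roll":0}]'
python3 -m jog '[{"linear":[0,0,0.02],"roll":0},{"linear":[0,0,0.02],"roll":0},{"linear":[0,0,0],"roll":0},{"linear":[0,0,0],"roll":0}]'
```

```text
time_s: 11.52
position: [0.5422, -0.0387, 0.0559]
tool_rot: [[0.046, 0.999, 0.001], [0.999, -0.046, -0.0], [-0.0, 0.001, -1.0]]
ft_force: [-0.2, -0.0, -0.9]
grip_width: 0.0186
gripper_force: 29.6
time_s: 11.85
position: [0.5419, -0.0387, 0.0539]
tool_rot: [[0.046, 0.999, 0.0], [0.999, -0.046, -0.0], [-0.0, 0.0, -1.0]]
ft_force: [0.1, -0.4, -0.8]
grip_width: 0.0191
gripper_force: 29.6
```

```bash
python3 -m jog '[{"linear":[0,0,0.02],"roll":0},{"linear":[0,0,0],"roll":0},{"linear":[0,0,0],"roll":0}]'
python3 -m jog '[{"linear":[0,0,0],"roll":0},{"linear":[0,0,0],"roll":0},{"linear":[0,0,0],"roll":0},{"linear":[0,0,0],"roll":0},{"linear":[0,0,0],"roll":0},{"linear":[0,0,0],"roll":0}]' 0.1
python3 -m jog '[{"linear":[0,0,-0.3],"roll":0},{"linear":[0,0,-0.6],"roll":0},{"linear":[0,0,-0.9],"roll":0},{"linear":[0,0,-0.9],"roll":0},{"linear":[0,0,-0.5],"roll":0},{"linear":[0,0,0],"roll":0},{"linear":[0,0,0],"roll":0},{"linear":[0,0,0],"roll":0}]'
python3 - <<'E'
from h import *
s=env.observe(); p=np.array(s["position"]); im,c=snap("wrist","w7.png"); np.save("w7.npy",c[2])
hsv=cv2.cvtColor(im,cv2.COLOR_BGR2HSV); m=cv2.inRange(hsv,(3,110,30),(14,255,255))
n,l,st,ce=cv2.connectedComponentsWithStats(m)
g=proj("wrist",[[.5421,-.0388,.05],[.5421,-.0388,.08]],c); print("pred",g)
for i in range(1,n):
    if st[i,4]>400:
        k=cv2.findContours((l==i).astype(np.uint8),0,2)[0][0]; r=cv2.minAreaRect(k)
        print(st[i],ce[i].round(1),r, onz("wrist",cv2.boxPoints(r),.05,c)[:,:2].round(4).tolist())
E
```

```text
time_s: 12.1
position: [0.5421, -0.0388, 0.0536]
tool_rot: [[0.046, 0.999, 0.001], [0.999, -0.046, -0.0], [-0.0, 0.001, -1.0]]
ft_force: [-1.8, 0.1, 4.5]
grip_width: 0.0186
gripper_force: 30.3
time_s: 12.6
position: [0.5419, -0.0387, 0.0529]
tool_rot: [[0.046, 0.999, -0.0], [0.999, -0.046, 0.0], [0.0, -0.0, -1.0]]
ft_force: [0.1, -0.2, 0.4]
grip_width: 0.0471
gripper_force: 0.0
time_s: 13.27
position: [0.5414, -0.0385, 0.1799]
tool_rot: [[0.046, 0.999, -0.002], [0.999, -0.046, 0.001], [0.0, -0.002, -1.0]]
ft_force: [-0.4, 0.1, -0.8]
grip_width: 0.0472
gripper_force: 0.0
pred [[282.3465359  199.77969927]
 [282.42962947 210.12753659]]
[482 103  78  41 630] [513.  122.4] ((522.4170532226562, 121.05364990234375), (80.73854064941406, 28.146743774414062), 12.094757080078125) [[0.7204, 0.0213], [0.722, 0.0444], [0.797, 0.028], [0.7973, 0.0038]]
[  479   150    81   241 10319] [524.6 265. ] ((529.7645263671875, 268.1839904785156), (62.18803024291992, 243.4136962890625), 12.435441017150879) [[0.7652, -0.2804], [0.7653, 0.0054], [0.8274, -0.009], [0.8496, -0.3104]]
[ 365  162   51   45 1654] [391.1 183.8] ((390.0, 184.0), (44.0, 50.0), 90.0) [[0.6189, -0.0063], [0.6648, -0.0083], [0.6689, -0.0509], [0.6207, -0.0486]]
[ 256  175   53   50 2308] [281.8 199.8] ((282.0, 199.5), (49.0, 52.0), 90.0) [[0.5189, -0.0138], [0.5668, -0.016], [0.5659, -0.0646], [0.5153, -0.0623]]
```

Foot placed square at (0.542, −0.039). Next I cross-check the knob position from the earlier view.

```bash
python3 - <<'E'
from fx import *
print("bar rear end top",P([[167,497],[196,497]],.103).tolist())
print("disc top edge far, L,R",P([[182,384],[135,428],[229,428]],.070).tolist())
im=cv2.imread("pics/w2.png")[190:300,240:320]; m=(im.max(2)<45).astype(np.uint8)
n,l,st,ce=cv2.connectedComponentsWithStats(m); i=1+st[1:,4].argmax(); st=st[i]; print(st[0]+240,st[1]+190,st[2:],ce[i]+[240,190])
rows=[(r+190,np.where(l[r]==i)[0].min()+240,np.where(l[r]==i)[0].max()+240) for r in range(0,110,6) if (l[r]==i).any()]; print(rows)
s=env.observe();p=np.array(s["position"]);R=np.array(s["tool_rot"]);print(R.T@(np.array([.537,-.1408,.18])-p)/.04)
E
```

```text
bar rear end top [[0.5285, -0.1603], [0.5427, -0.1606]]
disc top edge far, L,R [[0.5369, -0.1133], [0.5112, -0.1378], [0.5615, -0.1389]]
264 219 [ 35  23 362] [280.06906077 228.14364641]
[(220, np.int64(273), np.int64(288)), (226, np.int64(265), np.int64(296)), (232, np.int64(267), np.int64(297)), (238, np.int64(273), np.int64(285))]
[-2.55898181  0.01016663 -0.01294081]
```

```bash
python3 -m jog '[{"linear":[-0.64,0,0],"roll":0},{"linear":[-0.64,0,0],"roll":0},{"linear":[-0.64,0,0],"roll":0},{"linear":[-0.62,0,0],"roll":0},{"linear":[0,0,0.5],"roll":0},{"linear":[0,0,0.6],"roll":0},{"linear":[0,0,0.6],"roll":0},{"linear":[0,0,0.5],"roll":0},{"linear":[0,0,0.25],"roll":0},{"linear":[0,0,0.1],"roll":0},{"linear":[0,0,0],"roll":0},{"linear":[0,0,0],"roll":0}]'
python3 -m jog '[{"linear":[0,0,0],"roll":0},{"linear":[0,0,0],"roll":0},{"linear":[0,0,0],"roll":0},{"linear":[0,0,0],"roll":0},{"linear":[0,0,0],"roll":0},{"linear":[0,0,0],"roll":0},{"linear":[0,0,0],"roll":0},{"linear":[0,0,0],"roll":0},{"linear":[0,0,0],"roll":0},{"linear":[0,0,0],"roll":0}]' -1 60
python3 -c "
from h import *;s=env.observe();print(s['q'],s['wrist_torque'])"
```

```text
time_s: 14.32
position: [0.5376, -0.1403, 0.0795]
tool_rot: [[0.046, 0.999, 0.001], [0.999, -0.046, -0.0], [-0.0, 0.001, -1.0]]
ft_force: [-0.1, 0.1, -0.1]
grip_width: 0.0468
gripper_force: 0.0
time_s: 15.15
position: [0.5365, -0.1402, 0.08]
tool_rot: [[0.046, 0.999, -0.001], [0.999, -0.046, -0.0], [-0.0, -0.001, -1.0]]
ft_force: [-5.3, -0.5, 7.7]
grip_width: 0.0133
gripper_force: 59.2
[-2.68602557e+01  3.11286010e+01  8.61670944e+01 -5.24861868e-02
  6.27435308e+01 -2.42055111e+01] [ 0.02437518  1.00387145 -0.08891007]
```

Gripped. Turning 60° clockwise (10.5 mm feed), which is below the smallest possible gap.

```bash
python3 -m jog '[{"linear":[0.022,-0.001,0],"roll":1},{"linear":[0.022,-0.003,0],"roll":1},{"linear":[0.021,-0.005,0],"roll":1},{"linear":[0.021,-0.007,0],"roll":1},{"linear":[0.02,-0.008,0],"roll":1},{"linear":[0.019,-0.01,0],"roll":1}]'
python3 -c "
from h import *;s=env.observe();print(s['q'],s['wrist_torque'])"
python3 -m jog '[{"linear":[0.018,-0.012,0],"roll":1},{"linear":[0.017,-0.013,0],"roll":1},{"linear":[0.016,-0.015,0],"roll":1},{"linear":[0.015,-0.016,0],"roll":1},{"linear":[0.013,-0.017,0],"roll":1},{"linear":[0.012,-0.018,0],"roll":1}]'
python3 -c "
from h import *;s=env.observe();print(s['q'],s['wrist_torque'])"
python3 -m jog '[{"linear":[0,0,0],"roll":0},{"linear":[0,0,0],"roll":0},{"linear":[0,0,0],"roll":0}]'
python3 - <<'E'
from h import *
s=env.observe();print(s['q'][5],s['wrist_torque'])
im,c=snap("wrist","w8.png")
E
```

```text
time_s: 15.65
position: [0.5379, -0.1355, 0.08]
tool_rot: [[0.542, 0.84, 0.002], [0.84, -0.542, -0.002], [-0.0, 0.003, -1.0]]
ft_force: [1.2, -2.6, 2.5]
grip_width: 0.0126
gripper_force: 58.6
[-2.63487227e+01  3.10618944e+01  8.62952882e+01 -3.98048627e-02
  6.24688154e+01  6.50132089e+00] [-0.34968934 -0.20814488  0.30916567]
time_s: 16.15
position: [0.539, -0.1313, 0.08]
tool_rot: [[0.89, 0.456, 0.005], [0.456, -0.89, -0.004], [0.003, 0.006, -1.0]]
ft_force: [5.0, -7.4, -2.1]
grip_width: 0.0126
gripper_force: 58.4
[-2.58819967e+01  3.10005340e+01  8.64123022e+01 -7.84389357e-02
  6.22324169e+01  3.69972473e+01] [-1.09991723 -0.85171485  0.24551263]
time_s: 16.4
position: [0.539, -0.1312, 0.08]
tool_rot: [[0.888, 0.459, 0.005], [0.459, -0.888, -0.003], [0.003, 0.005, -1.0]]
ft_force: [4.1, -5.8, -1.7]
grip_width: 0.013
gripper_force: 58.6
36.80167656532304 [-0.87727455 -0.80829191 -0.2330626 ]
```

```bash
cat > foot.py <<'E'
from h import *
def foot(n,f):
    im,c=snap(n,f); m=cv2.inRange(cv2.cvtColor(im,cv2.COLOR_BGR2HSV),(3,110,25),(14,255,255))
    k,l,st,ce=cv2.connectedComponentsWithStats(m)
    g=proj(n,[[.5417,-.039,.05]],c)[0]; print(n,"pred",g.round(0))
    for i in range(1,k):
        if st[i,4]>40 and np.hypot(*(ce[i]-g))<70: print(st[i],ce[i].round(1),onz(n,[ce[i]],.05,c)[0,:2].round(4))
E
python3 - <<'E'
from foot import *
for n in("wrist","side","top"): foot(n,n+"9.png")
print(env.observe()['wrist_torque'])
print(env.observe()['time_s'])
E
```

```text
wrist pred [143. 177.]
[  94  118  108  110 7432] [146.8 170.7] [ 0.5461 -0.0398]
side pred [295. 208.]
[286 199  19  16 216] [294.8 207.5] [ 0.5415 -0.0422]
[252 205  15  18 193] [259.4 212.5] [ 0.6447 -0.0061]
top pred [310. 232.]
[302 189  14  14 161] [308.4 195.8] [ 0.647  -0.0327]
[302 224  19  19 287] [309.9 232.1] [ 0.5417 -0.0383]
[-0.8875258  -0.78933147 -0.33593169]
16.6
```

```bash
cat > chk.py <<'E'
from foot import *
s=env.observe(); R=np.array(s["tool_rot"]); print("yaw",np.degrees(np.arctan2(R[1,0],R[0,0])).round(2),"pos",np.round(s["position"],4),"F",np.round(s["ft_force"],1),"tz",round(s["wrist_torque"][2],3))
for n in("side","top","wrist"): foot(n,n+"_%.2f.png"%s["time_s"])
print("tz",round(env.observe()["wrist_torque"][2],3))
E
python3 -m jog '[{"linear":[0.01,-0.019,0],"roll":1},{"linear":[0.008,-0.02,0],"roll":1},{"linear":[0.007,-0.021,0],"roll":1}]' ; python3 chk.py
python3 -m jog '[{"linear":[0.005,-0.021,0],"roll":1},{"linear":[0.003,-0.022,0],"roll":1}]' ; python3 chk.py
```

```text
time_s: 16.85
position: [0.5393, -0.1292, 0.0801]
tool_rot: [[0.978, 0.21, 0.006], [0.211, -0.978, -0.005], [0.005, 0.006, -1.0]]
ft_force: [5.3, -10.0, -2.8]
grip_width: 0.0128
gripper_force: 58.4
yaw 12.15 pos [ 0.5393 -0.1292  0.0801] F [  5.3 -10.   -2.8] tz 0.27
side pred [295. 208.]
[286 200  18  15 202] [294.6 207.9] [ 0.5421 -0.0404]
[253 205  14  18 192] [259.4 212.6] [ 0.6447 -0.0055]
top pred [310. 232.]
[302 189  14  15 161] [308.5 195.8] [ 0.647 -0.033]
[301 224  19  18 283] [308.9 232. ] [ 0.5418 -0.0355]
wrist pred [137. 214.]
[  91  158   90   97 6746] [135.4 206.6] [ 0.5464 -0.0376]
tz -0.329
time_s: 17.17
position: [0.5395, -0.1279, 0.0801]
tool_rot: [[0.999, 0.038, 0.006], [0.038, -0.999, -0.006], [0.006, 0.006, -1.0]]
ft_force: [5.8, -11.1, -2.4]
grip_width: 0.0126
gripper_force: 58.4
yaw 2.17 pos [ 0.5395 -0.1279  0.0801] F [  5.8 -11.1  -2.4] tz 0.221
side pred [295. 208.]
[286 200  18  15 201] [294.5 207.9] [ 0.5422 -0.0402]
[253 205  14  18 186] [259.2 212.5] [ 0.6455 -0.0062]
top pred [310. 232.]
[302 189  14  14 161] [308.5 195.8] [ 0.647  -0.0329]
[300 223  19  19 283] [308.1 232. ] [ 0.5419 -0.0334]
wrist pred [139. 238.]
[  92  186   83   88 6322] [133.5 230.9] [ 0.5463 -0.0359]
tz -0.356
```

The feed matches the knob angle (the TCP sits about 2.4 mm ahead of the knob axis, which explains the side force), and the foot is being pushed. I relax that offset and continue in small steps.

```bash

python3 -m jog '[{"linear":[0.03,0.02,0],"roll":0},{"linear":[0.02,0.02,0],"roll":0},{"linear":[0.001,-0.017,0],"roll":1},{"linear":[-0.001,-0.017,0],"roll":1}]' ; python3 chk.py
python3 -m jog '[{"linear":[-0.003,-0.017,0],"roll":1},{"linear":[-0.005,-0.016,0],"roll":1}]' ; python3 chk.py
```

```text
time_s: 17.65
position: [0.5397, -0.1268, 0.08]
tool_rot: [[0.991, -0.136, 0.002], [-0.136, -0.991, -0.003], [0.002, 0.003, -1.0]]
ft_force: [-2.4, -5.8, 3.2]
grip_width: 0.0129
gripper_force: 59.6
yaw -7.81 pos [ 0.5397 -0.1268  0.08  ] F [-2.4 -5.8  3.2] tz 0.27
side pred [295. 208.]
[286 200  18  15 195] [294.5 208.2] [ 0.5421 -0.0387]
[253 205  14  18 192] [259.3 212.7] [ 0.645  -0.0051]
top pred [310. 232.]
[302 189  14  14 160] [308.5 195.8] [ 0.6469 -0.033 ]
[300 223  19  19 280] [307.7 231.8] [ 0.5423 -0.0322]
wrist pred [146. 260.]
[  93  209   90   90 5861] [136.6 254.4] [ 0.5461 -0.0343]
tz -0.29
time_s: 17.97
position: [0.5396, -0.1255, 0.08]
tool_rot: [[0.952, -0.306, 0.002], [-0.306, -0.952, -0.003], [0.002, 0.002, -1.0]]
ft_force: [-1.6, -4.7, 4.3]
grip_width: 0.0129
gripper_force: 59.6
yaw -17.8 pos [ 0.5396 -0.1255  0.08  ] F [-1.6 -4.7  4.3] tz 0.297
side pred [295. 208.]
[286 201  18  14 187] [294.6 208.4] [ 0.5416 -0.0379]
[253 205  14  18 197] [259.5 212.7] [ 0.6443 -0.0051]
top pred [310. 232.]
[302 189  14  15 163] [308.5 195.8] [ 0.647  -0.0328]
[300 223  18  19 272] [307.5 231.8] [ 0.5423 -0.0315]
wrist pred [155. 279.]
[  99  229   95   93 5383] [144.6 276.6] [ 0.5456 -0.0331]
tz -0.306
```

```bash

python3 -m jog '[{"linear":[-0.007,-0.016,0],"roll":1}]' >/dev/null; python3 chk.py | grep -v 259
python3 -m jog '[{"linear":[-0.008,-0.015,0],"roll":1}]' >/dev/null; python3 chk.py| grep -v 259
```

```text
yaw -22.58 pos [ 0.5396 -0.1249  0.08  ] F [-1.1 -6.5  4.2] tz 0.359
side pred [295. 208.]
[286 201  18  14 188] [294.5 208.3] [ 0.5419 -0.0383]
top pred [310. 232.]
[302 189  14  15 166] [308.4 195.8] [ 0.6469 -0.0327]
[300 223  18  19 267] [307.3 231.8] [ 0.5424 -0.0311]
wrist pred [161. 288.]
[ 105  240   92   92 5009] [149.  285.9] [ 0.5463 -0.0324]
tz -0.222
yaw -27.58 pos [ 0.5395 -0.1242  0.08  ] F [-1.5 -6.6  3.6] tz 0.412
side pred [295. 208.]
[286 201  18  14 184] [294.4 208.3] [ 0.5422 -0.0383]
top pred [310. 232.]
[302 189  14  14 160] [308.5 195.7] [ 0.6471 -0.0328]
[300 223  18  19 268] [307.3 231.8] [ 0.5425 -0.031 ]
wrist pred [168. 296.]
[ 112  250   89   88 4084] [153.2 291.2] [ 0.5495 -0.0327]
tz -0.218
```

Torque has risen about 0.12–0.15 N m over the free-turning level (about 0.265), and the foot has stopped moving. That is roughly 2.6 mm of pad compression, or about 11 N. I let go and retreat upward.

```bash
python3 -m jog '[{"linear":[0,0,0],"roll":0},{"linear":[0,0,0],"roll":0},{"linear":[0,0,0],"roll":0},{"linear":[0,0,0],"roll":0},{"linear":[0,0,0],"roll":0},{"linear":[0,0,0],"roll":0}]' 0.1
python3 -m jog '[{"linear":[0,0,-0.2],"roll":0},{"linear":[0,0,-0.6],"roll":0},{"linear":[0,0,-0.9],"roll":0},{"linear":[0,0,-0.9],"roll":0},{"linear":[0,0,-0.5],"roll":0},{"linear":[0,0,0],"roll":0},{"linear":[0,0,0],"roll":0},{"linear":[0,0,0],"roll":0}]'; python3 chk.py
```

```text
time_s: 19.08
position: [0.5391, -0.1227, 0.0789]
tool_rot: [[0.886, -0.464, -0.0], [-0.464, -0.886, 0.0], [-0.0, -0.0, -1.0]]
ft_force: [0.0, -0.1, -0.0]
grip_width: 0.0467
gripper_force: 0.0
time_s: 19.75
position: [0.5386, -0.1226, 0.2022]
tool_rot: [[0.886, -0.464, -0.001], [-0.464, -0.886, 0.001], [-0.002, 0.0, -1.0]]
ft_force: [-0.1, -0.3, 0.4]
grip_width: 0.047
gripper_force: 0.0
yaw -27.62 pos [ 0.5386 -0.1226  0.2022] F [-0.1 -0.3  0.4] tz 0.013
side pred [295. 208.]
[286 201  18  14 190] [294.6 208.3] [ 0.5417 -0.0382]
[253 205  14  18 197] [259.4 212.6] [ 0.6448 -0.0057]
top pred [310. 232.]
[302 189  14  14 161] [308.5 195.8] [ 0.647  -0.0329]
[300 223  18  19 244] [306.7 231.6] [ 0.5428 -0.0294]
wrist pred [209. 226.]
[ 173  198   62   56 1844] [203.5 225.6] [ 0.5443 -0.0337]
tz 0.007
```

```bash
python3 -c "
from rig import env; print(env.close_job())"
```

```text
the job is handed in; nothing more can be done
None
```

I stood the foot tenon up between the jaw and the stop, clamped it with an estimated 11 N, let go of the knob and handed the job in. The force is inferred from the rise in wrist torque and the foot's travel, not measured directly, and no verdict came back.

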